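# Load a tablet cassette through the spring gate of a feeder lane

### The job

Load the red tablet cassette into the feeder lane on the counter: stand it in the open mouth of the lane, rounded nose towards the yellow spring gate, push it along the lane floor through the gate (not over the top), and keep pushing the stiff blue follower back until you feel it is fully home against its stop, without forcing anything. Then let go and come away, so that the gate swings shut behind the cassette, and leave the bottle and jars where they stand.

Things in the scene. Friction and masses are not known exactly. Their poses are not given: they have to be found in the camera images.
- cassette_grip (a point): Centre of the white grip fin on the red tablet cassette: fin 16 mm thick (x), 34 wide (y), 42 tall, standing mid-lid. Point 66 mm above the cassette's underside, 21 above its white lid; fin top at 87. +x to the nose, z up. Cassette 0.2 to 0.4 kg, 76 long (x), 44 wide, 45 high without fin. Starts upright on the worktop, nose to world +y within 0.9 rad.
- cassette_nose (a point): Tip of the cassette's rounded nose (upright half cylinder, 22 mm radius), 38 mm ahead of the fin centre, 22 mm above the underside. The other end is flat with a white label, 38 mm behind the fin centre.
- lane: Open-topped feeder lane, fixed; place and yaw vary. Origin on the worktop, on the centre line under the shut gate; +x is the way in (roughly world +y), z up. Aluminium floor 100 mm wide, top 10 mm above the worktop, x -122 to 258 mm. White walls, tops 44 mm high, leave a 48 mm channel; right wall (-y) from x = -10 mm, left wall from about 48 mm (room for the gate).
- lane_mouth (a point): Start of the flared mouth, on the floor, centre line, lane x = -68 mm. From here the walls funnel in to the 48 mm channel at x = -10 mm; before it (x -122 to -68 mm) the floor is flat and without walls.
- lane_hood (a point): Middle of the top of the white hood, 54 mm above the worktop, covering lane x 190 to 258 mm (behind it a white drive box, 80 mm high). The follower's stop is hidden in it; its setting differs each time, so it must be felt: with the follower fully home, the unloaded face of its pad is somewhere at lane x 138 to 173 mm.
- gate_hinge (a point): Upright hinge of the yellow gate, lane x 0, y 28 mm, 29 mm above the worktop. The gate reaches 49 mm from it across the lane, is 30 mm tall (14 to 44 mm above the worktop) and needs all that room to swing shut. A steel post 50 mm high stands beside it at y 37 mm.
- gate (a joint): Yellow spring gate, rad: 0 shut, up to 1.57 swung in to lane +x (inwards only). Spring 0.036 N m shut, 0.13 N m wide open; it shuts by itself when nothing is in its way. The cassette's nose opens it with some 3 to 8 N and its side then holds it open; it should not see more than 18 N.
- follower (a joint): Stiff follower in the lane, m: 0 nearest the gate, 0.030 fully home on its stop; starts at 0 to 0.012. About 6 N friction; stays where left. Its blue pad, 40 mm wide, 13 to 45 mm above the worktop, is sprung: 5 N per mm, 10 mm of give. So it gives 1.2 mm before the follower moves; once home, force rises 5 N per mm. It should not see more than 22 N.
- stock_bottle_mid (a point): white round bottle, 52 mm across, 88 mm tall; bystander standing on the worktop, to be left alone. Point at its centre, half-way up.
- amber_jar_mid (a point): amber round jar, 48 mm across, 70 mm tall; bystander standing on the worktop, to be left alone. Point at its centre, half-way up.
- blue_jar_mid (a point): blue round jar with white cap, 48 mm across, 75 mm tall; bystander standing on the worktop, to be left alone. Point at its centre, half-way up.
Not all that is in view belongs to the job. Leave any turquoise look-alike of the part that bears cassette_grip alone.

How it is judged:
On the way, in this order (a step that is already met when the one before it is completed fails the run):
1. the cassette, standing low in the lane, holds the gate open with its own body (value of joint gate above 0.6 rad and contact force between cassette and gate above 0.2 N and z of cassette_grip in the frame of lane below 0.09 m and x of cassette_grip in the frame of lane between -0.05 and 0.1 m and y of cassette_grip in the frame of lane between -0.008 and 0.008 m), for 0.2 s.
2. the follower has been pushed fully home by the cassette (value of joint follower above 0.0275 m and contact force between cassette and follower above 3 N), for 0.1 s.
At the end, for the whole second after the job is handed in: Follower home (27 mm of 30 or more), gate shut (under 0.08 rad), cassette at rest on the lane floor behind it: fin centre 88 to 140 mm past the gate line, within 8 mm of the centre line, under 80 mm above the worktop, upright within 0.08 rad, in line with the lane within 0.1 rad (value of joint follower above 0.027 m and value of joint gate below 0.08 rad and x of cassette_grip in the frame of lane between 0.088 and 0.14 m and z of cassette_grip in the frame of lane below 0.08 m and angle between cassette_grip's own z axis and vertical below 0.08 rad and angle between the x axis of cassette_grip and the x axis of lane, either way round below 0.1 rad and linear speed of cassette below 0.01 m/s and y of cassette_grip in the frame of lane between -0.008 and 0.008 m); the robot touches nothing.
It fails at once if the follower pad is forced (more than 22 N) (contact force between cassette and follower above 22 N).
It fails at once if the gate is forced (more than 18 N) (contact force between anything else and gate above 18 N).
It fails at once if the cassette is carried over the gate instead of through it (x of cassette_grip in the frame of lane between -0.03 and 0.2 m and y of cassette_grip in the frame of lane between -0.05 and 0.05 m and z of cassette_grip in the frame of lane between 0.092 and 0.16 m).
It fails at once if the bottle or a jar is moved more than 20 mm or tipped (distance of any of stock_bottle_mid, amber_jar_mid, blue_jar_mid from where it was at the start of the episode above 0.02 m or angle between any of stock_bottle_mid, amber_jar_mid, blue_jar_mid's own z axis and vertical above 0.3 rad).
It also fails if it takes over 48 s, if anything falls off the work surface, if the arm or the gripper's body presses on something with over 40 N, if the wrist force passes 120 N, or if a joint passes its speed limit or range.

### The arm

A 6-joint arm with a two-finger parallel gripper is mounted at the origin on the work surface. World frame = base frame: x ahead of the robot, y to its left, z up, the work surface at z = 0. Lengths are in m, angles in rad, forces in N, time in s.
With the tool pointing down it reaches from about 0.325 to 0.775 m from the base axis. Payload 9.3 kg.
Tool frame: the origin (TCP) lies at the very end of the fingers, on their centre line; the grasp point (between the pads) lies env.hold_point_z behind it (env.hold_point_z is the distance from the TCP to the grasp point, in m); z points along the fingers, y is the direction in which the jaws open and shut (so a half turn about z gives the same grasp; the last joint's range is limited). The gripper opens to 85 mm and grips with 20 to 120 N. Pads are 22 mm wide; open, the fingers measure 114 mm over their backs; the gripper's body (76 mm by 85 mm) begins 54 mm behind the grasp point. The pads swing forward as they close: fully open they stand 13 mm farther back than shut.
Start: joints at [-1.315, 0.259, 0.021, 1.334, 0, 1.418], TCP at [0.219, -0.505, 0.231] pointing down, gripper open.
Joint ranges: [-3.04, 3.04], [-0.91, 1.82], [-1.04, 1.36], [-1.92, 1.95], [-1.52, 1.45], [-3.14, 3.14]. Speed limits (rad/s): [2.22, 2.22, 2.79, 3.14, 3.14, 3.14].

### API

Orientations are given as [roll, pitch, yaw] about the fixed x, y, z axes, in that order (R = Rz(yaw) Ry(pitch) Rx(roll)).
In Python, from plant import status, imaging, workorder, env gives the robot as it stands. The module is installed in compiled form; this text tells all that it offers.
- The arm moves only by the tool apply_moves, never from a script. Its argument "targets" is one flat list of numbers, 7 for each row, row after row: the turn, a rotation vector about the tool's x, y, z in rad, then the shift along the tool's x, y, z in m, then the closure, from 0 (fully open) to 1 (shut). In form: [ax, ay, az, tx, ty, tz, grip, ax, ay, az, tx, ty, tz, grip, ...]. A call has 1 to 10 rows; each row is the pose to reach, as a shift and turn from the pose commanded when the call began, along the tool's axes at that moment; what a row does not reach only later rows make up. A row lasts 1/10 s, in which the tool goes at most 50 mm and 8.59 degrees, less where a joint would pass 70% of its speed; a pose out of reach is approached as far as the arm can. A call with a gripper value outside its range is refused whole. The fingers move at their own pace and stop on an object; "squeeze" is the grip in N (left out, the last holds). Time passes only in rows, so rows that repeat a pose let the fingers close. It gives the time, the measured TCP pose, the force and the opening at its end, in the units of the state.
- status.get_obs(): the state, without advancing time (a new reading comes with each control period).
- imaging.read_camera(name): name is "side" or "top" or "wrist"; returns (picture, depth): 400x640x3 uint8, red, green, blue; 400x640 float32, m along the optical axis (not along the pixel's ray), 0 where there is no reading.
- imaging.calibration(name): a dict with "mtx" (3x3 intrinsics, pixels), "distortion" ([k1, k2, p1, p2, k3] as OpenCV has them; the pictures are not rectified), "rvec" (rotation vector, rad) and "tvec" (3), from world to camera coordinates, as OpenCV has them. Camera axes: x right, y down, z forward; pixel columns grow to the right and rows downward; lengths in m; the calibration is good to about 2 mm. A picture is of the moment at which its call begins: read the wrist's pose just before it. calibration takes no time and is no camera call; for the wrist camera it gives the pose at the moment of the call.
- workorder.hand_in(): hands the job in, once; it reports no verdict.
The state is a dict: "clock": time; "q": joint angles; "qvel": joint speeds; "tau": joint torques, N m; "eef_pos": TCP position; "eef_rot": TCP orientation; "contact_force": force on the tool from outside, world axes, zero at the start; "torque": the same for the moment, N m; "width": finger opening in m.
Only numpy, scipy, OpenCV 4.12 (cv2) and the standard library are available. Lean on these libraries where they do the work, as an engineer would, in place of code of your own. Each camera call takes 0.05 s, during which the arm holds its last target.

## Working session

There is one attempt and no reset: what is moved stays moved. The work goes in short steps, Python scripts to look and compute and a tool call to move; the robot and the scene stay as the last step left them, time stands still between calls to the robot, and variables do not carry over. Pictures are saved under pics/ and viewed, and the job is handed in when it is done.

Besides the shell and the picture viewer there is one more tool, called after "Emit:" as name(argument=value, ...) on one line, values as JSON. apply_moves: Moves the arm, as the interface text tells. Its arguments: {"type":"object","properties":{"targets":{"type":"array","items":{"type":"number"}},"squeeze":{"type":"number"}},"required":["targets"]}

```bash
mkdir -p pics
python3 - <<'E'
from plant import status, imaging, env
import numpy as np, cv2
print(status.get_obs(), env.hold_point_z)
for n in ("top","side"):
    p,d=imaging.read_camera(n); c=imaging.calibration(n)
    np.savez(f"{n}0.npz",p=p,d=d,**{k:np.array(v) for k,v in c.items()})
    cv2.imwrite(f"pics/{n}0.png",p[:,:,::-1]); print(n,c)
E
```

```text
{'clock': 0.0, 'q': array([-1.31458085e+00,  2.59196219e-01,  2.07767300e-02,  1.33369182e+00,
        2.86812970e-06,  1.41820891e+00]), 'qvel': array([-0.00035975, -0.00179684,  0.00047805, -0.00183352,  0.00010386,
       -0.00059278]), 'tau': array([-4.27930318e-04, -5.55639803e+01,  3.44527280e+01,  1.37053494e-02,
       -2.21804789e-04, -2.32303853e-05]), 'eef_pos': array([ 0.21856479, -0.50441327,  0.23066987]), 'eef_rot': array([-3.14029338e+00, -2.02707023e-04,  4.08802764e-01]), 'contact_force': array([-0.14607337,  0.02812614, -0.05863021]), 'torque': array([-0.00573459,  0.05524754, -0.01653078]), 'width': 0.08552370559098489} 0.0187
top {'mtx': array([[395.69634387,   0.        , 313.04156265],
       [  0.        , 395.69634387, 197.21890223],
       [  0.        ,   0.        ,   1.        ]]), 'distortion': array([-0.06887998,  0.        ,  0.        ,  0.        ,  0.        ]), 'rvec': array([ 2.21224284, -2.1980495 ,  0.04405212]), 'tvec': array([-0.04038749,  0.49194705,  0.86083978])}
side {'mtx': array([[367.0932617 ,   0.        , 322.12501674],
       [  0.        , 367.0932617 , 192.35558589],
       [  0.        ,   0.        ,   1.        ]]), 'distortion': array([0.02616803, 0.        , 0.        , 0.        , 0.        ]), 'rvec': array([ 0.22749447, -2.8848921 ,  1.04238602]), 'tvec': array([0.48486934, 0.12388748, 0.78841229])}
```

View pics/top0.png

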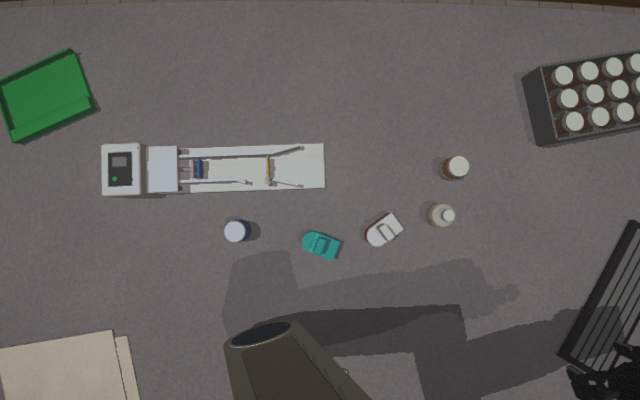

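View pics/side0.png

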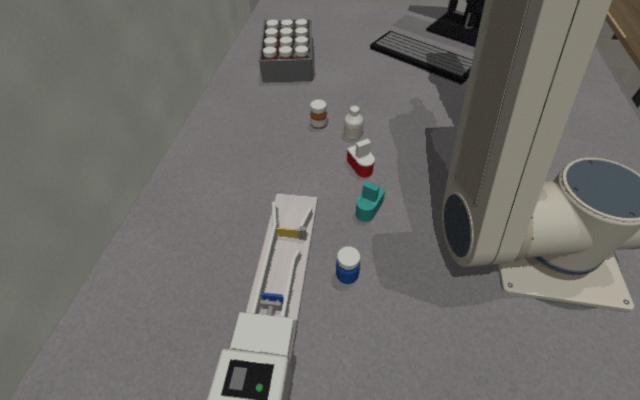

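The top view shows the cassette at (383,230), turquoise decoy at (321,245), lane from (325,165) to (102,170), gate at (268,168), follower at (198,169), blue jar (236,231), amber jar (457,167) and bottle (443,215). I'll zoom in next.

```bash
cat > h.py <<'E'
import numpy as np, cv2
def load(n): return dict(np.load(n))
def ray(c,px):
    px=np.atleast_2d(np.array(px,float))
    u=cv2.undistortPoints(px.reshape(-1,1,2),c['mtx'],c['distortion']).reshape(-1,2)
    R=cv2.Rodrigues(c['rvec'])[0]; o=-R.T@np.ravel(c['tvec'])
    return o,np.c_[u,np.ones(len(u))]@R
def onz(c,px,z):
    o,d=ray(c,px); return o+d*((z-o[2])/d[:,2])[:,None]
def cloud(c):
    v,u=np.mgrid[0:400,0:640]; o,d=ray(c,np.c_[u.ravel(),v.ravel()])
    return (o+d*c['d'].reshape(-1,1)).reshape(400,640,3)
def proj(c,P): return cv2.projectPoints(np.array(P,float).reshape(-1,1,3),c['rvec'],c['tvec'],c['mtx'],c['distortion'])[0].reshape(-1,2)
E
python3 - <<'E'
from h import *
t=load('top0.npz'); s=load('side0.npz')
a=cv2.resize(t['p'][130:265,95:335],None,fx=3.3,fy=3.3,interpolation=cv2.INTER_CUBIC)
cv2.imwrite('pics/tc.png',a[:,:,::-1])
a=cv2.resize(t['p'][150:265,290:480],None,fx=4.2,fy=4.2,interpolation=cv2.INTER_CUBIC)
cv2.imwrite('pics/tc2.png',a[:,:,::-1])
C=cloud(t)
hsv=cv2.cvtColor(t['p'],cv2.COLOR_RGB2HSV)
for (u,v) in [(310,150),(320,168),(310,168),(160,170),(120,150),(250,150),(280,215),(383,230),(386,232),(457,165),(236,231),(447,215)]:
    print(u,v,C[v,u].round(4),hsv[v,u],t['p'][v,u])
E
```

```text
310 150 [ 0.5962 -0.0298  0.0113] [ 42   7 176] [174 176 171]
320 168 [ 0.5564 -0.0521  0.0126] [ 40   4 173] [172 173 170]
310 168 [ 0.5563 -0.0301  0.0118] [ 60   6 176] [172 176 172]
160 170 [0.5459 0.2862 0.0537] [108  14 181] [171 175 181]
120 150 [0.5846 0.362  0.0788] [ 90   6 173] [169 173 173]
250 150 [0.5959 0.103  0.0085] [ 72   7 176] [171 176 173]
280 215 [ 0.4526  0.036  -0.0028] [174  11 111] [111 106 107]
383 230 [ 0.4246 -0.1777  0.0852] [102   7 178] [173 176 178]
386 232 [ 0.4207 -0.1831  0.0884] [ 80   4 176] [173 176 175]
457 165 [ 0.559  -0.3356  0.0684] [ 51  10 174] [169 174 167]
236 231 [0.4202 0.1189 0.0752] [108  18 184] [171 176 184]
447 215 [ 0.4553 -0.3068  0.0885] [ 54   7 175] [171 175 170]
```

View pics/tc.png

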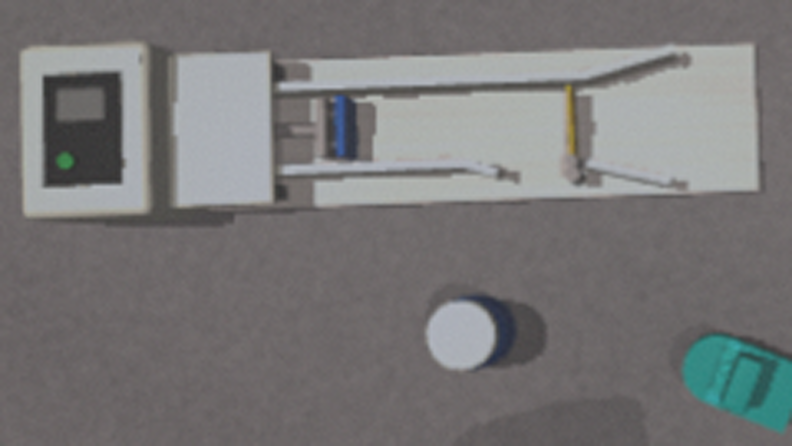

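View pics/tc2.png

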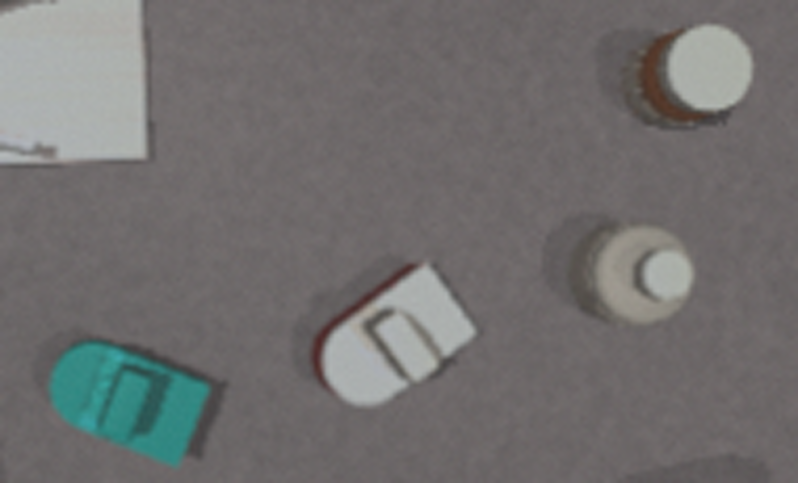

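Run:
```python
from h import *
t=load('top0.npz'); p=t['p'].astype(int); C=cloud(t)
hsv=cv2.cvtColor(t['p'],cv2.COLOR_RGB2HSV); V=hsv[...,2]; S=hsv[...,1]
# sub-pixel edges: floor outer edges per column, threshold mid
g=cv2.GaussianBlur(t['p'],(3,3),0).mean(2)
def cross(line,start,step,thr):
    i=start
    while line[i]>thr: i+=step
    a,b=line[i-step],line[i]
    return i-step+step*(a-thr)/(a-b)
thr=140
# floor edges at columns 285..320 (before mouth) and whole length
up=[];lo=[]
for u in range(292,322): up.append((u,cross(g[:,u],147,-1,thr))); lo.append((u,cross(g[:,u],185,1,thr)))
for u in range(220,262): up.append((u,cross(g[:,u],146 if g[146,u]>150 else 147,-1,thr)))
for u in range(255,290):lo.append((u,cross(g[:,u],186,1,thr)))
end=[(cross(g[v,:],316,1,thr),v) for v in range(150,182)]
def fit(P): 
    P=np.array(P)[:,:2].astype(np.float32); f=cv2.fitLine(P,cv2.DIST_HUBER,0,.001,.001).ravel(); 
    r=(P-f[2:])@np.array([-f[1],f[0]]); return f[:2],f[2:],r.std()
U=onz(t,up,.010);L=onz(t,lo,.010);E=onz(t,end,.010)
for n,P in(('up',U),('lo',L),('end',E)): d,c,s=fit(P); print(n,d,c,s,np.degrees(np.arctan2(d[1],d[0])))
# walls: inner strips bright at z .044 between cols 180..240
for u in (190,210,230,240): print(u,g[144:194,u].astype(int))
# gate yellow, follower blue
yel=(hsv[...,0]>12)&(hsv[...,0]<32)&(S>90)&(V>80); yy,xx=np.nonzero(yel[130:200,240:290]); print('yellow',len(xx),np.c_[xx+240,yy+130].mean(0), onz(t,np.c_[xx+240,yy+130].mean(0),.044))
bl=(hsv[...,0]>100)&(hsv[...,0]<125)&(S>120); yy,xx=np.nonzero(bl[130:200,180:230]); print('blue',xx.min()+180,xx.max()+180,yy.min()+130,yy.max()+130)
# cassette
x0,x1,y0,y1=355,410,205,255
sub=C[y0:y1,x0:x1]; z=sub[...,2]
lid=(z>.037)&(z<.055)&(V[y0:y1,x0:x1]>140)&(S[y0:y1,x0:x1]<40)
fin=(z>.075)
red=((hsv[...,0]<8)|(hsv[...,0]>170))&(S>120)
for n,m,zz in(('lid',lid,.045),('fin',fin,.087),('all',lid|fin,.045)):
    m8=m.astype(np.uint8); v,u=np.nonzero(m8); P=onz(t,np.c_[u+x0,v+y0],zz)[:,:2].astype(np.float32)
    r=cv2.minAreaRect(P); print(n,len(u),z[m].mean(),P.mean(0),r, cv2.boxPoints(r).round(4).tolist())
for n,(x0,x1,y0,y1) in dict(amber=(435,475,150,185),bottle=(425,460,200,232),blue=(220,255,215,248),decoy=(295,345,225,265)).items():
    P=C[y0:y1,x0:x1].reshape(-1,3); P=P[P[:,2]>.03]; 
    q=P[P[:,2]>P[:,2].max()-.012]; print(n,P[:,2].max(),q.mean(0), P.min(0),P.max(0))
```

```text
up [ 0.04280363 -0.9990835 ] [0.60752785 0.06186806] 0.002804286 -87.546776
lo [ 0.04318511 -0.99906707] [0.5109849  0.02366383] 0.0020379971 -87.5249
end [0.99887675 0.04738355] [ 0.5662409  -0.05988995] 0.00021525705 2.7158942
190 [107 105 105 121 152 169 169 166 166 168 172 176 160 119  93 108 137 149
 149 150 151 150 142 131 129 131 125 119 123 129 131 132 132 135 147 161
 171 165 136 111 121 143 150 149 149 149 149 141 120 102]
210 [105 106 114 139 164 174 174 174 174 175 176 163 128  97 110 148 170 173
 172 171 171 171 173 173 173 173 174 174 174 174 175 175 175 174 174 177
 175 150 119 129 161 174 174 174 174 174 170 145 112 102]
230 [107 109 129 159 173 174 175 175 176 177 169 139 102  95 127 161 174 173
 172 172 172 173 174 174 174 175 175 174 174 175 175 174 170 168 172 173
 153 120 111 136 164 173 173 174 175 172 152 123 107 107]
240 [110 122 147 167 173 174 174 175 176 176 159 122 100 121 158 173 174 174
 173 173 173 174 175 175 175 175 175 175 174 174 175 175 175 174 171 170
 172 165 156 162 171 173 174 174 175 169 146 116 106 107]
yellow 38 [267.47368421 165.52631579] [
[... 928 characters left out ...]
000083446503], [0.4580000042915344, -0.24160000681877136], [0.4779999852180481, -0.15889999270439148], [0.39309999346733093, -0.13819999992847443]]
amber 0.8781559553579847 [ 0.46084669 -0.03392084  0.87815596] [ 0.46084669 -0.35897247  0.03027453] [ 0.57945301 -0.03392084  0.87815596]
bottle 0.8781559553579847 [ 0.46084669 -0.03392084  0.87815596] [ 0.4289275  -0.33350167  0.03021615] [ 0.48047241 -0.03392084  0.87815596]
blue 0.8781559553579847 [ 0.46084669 -0.03392084  0.87815596] [ 0.39528113 -0.03392084  0.03025416] [0.46084669 0.14385981 0.87815596]
decoy 0.8781559553579847 [ 0.46084669 -0.03392084  0.87815596] [ 0.35735335 -0.09256685  0.0301741 ] [ 0.46084669 -0.01447375  0.87815596]
```

```bash
cat >> h.py <<'E'
from scipy.spatial.transform import Rotation as Rn
def plan(pos,axis_deg,label=''):
    """tool y along direction axis_deg (mod 180) world, tool straight down"""
    from plant import status
    o=status.get_obs(); R0=Rn.from_euler('xyz',o['eef_rot'])
    best=None
    for k in (0,180):
        yaw=np.radians(axis_deg+90+k); Rt=Rn.from_euler('xyz',[np.pi,0,yaw])
        rv=(R0.inv()*Rt).as_rotvec()
        if best is None or np.linalg.norm(rv)<np.linalg.norm(best): best=rv
    sh=R0.inv().apply(np.array(pos)-o['eef_pos'])
    print(label,'turn',best.round(4),'shift',sh.round(4)); return best,sh
E
python3 - <<'E'
from h import *
t=load('top0.npz'); C=cloud(t); C[t['d']<=0]=np.nan
for n,(x0,x1,y0,y1) in dict(cas=(355,415,205,255),amber=(435,475,150,185),bottle=(425,460,200,232),blue=(220,255,215,248),decoy=(295,345,225,265)).items():
    P=C[y0:y1,x0:x1].reshape(-1,3); P=P[P[:,2]>.03]; 
    q=P[P[:,2]>P[:,2].max()-.012]; print(n,P[:,2].max(),len(q),q.mean(0).round(4), P.min(0).round(3),P.max(0).round(3))
    if n=='cas': print(cv2.minAreaRect(q[:,:2].astype(np.float32)))
plan((.4206,-.185,.20),126.8)
E
```

```text
cas 0.08949482634248651 143 [ 0.42   -0.1832  0.0858] [ 0.389 -0.228  0.03 ] [ 0.459 -0.149  0.089]
((0.4197740852832794, -0.1837327778339386), (0.034250885248184204, 0.016053225845098495), 37.96114730834961)
amber 0.07328243224217856 359 [ 0.5572 -0.3372  0.069 ] [ 0.533 -0.359  0.03 ] [ 0.579 -0.316  0.073]
bottle 0.09191550686527161 116 [ 0.4544 -0.3093  0.0872] [ 0.429 -0.334  0.03 ] [ 0.48  -0.284  0.092]
blue 0.07823001672233776 362 [0.4193 0.1219 0.0742] [0.395 0.099 0.03 ] [0.442 0.144 0.078]
decoy 0.09073563830049935 139 [ 0.3915 -0.0511  0.0863] [ 0.357 -0.093  0.03 ] [ 0.418 -0.014  0.091]
 turn [-0.0012 -0.0003 -0.2335] shift [ 0.3124 -0.2128  0.031 ]
```

Emit:
apply_moves(targets=[0, 0, -0.117, 0.156, -0.106, 0, 0, 0, 0, -0.234, 0.312, -0.213, 0, 0, 0, 0, -0.234, 0.312, -0.213, 0, 0, 0, 0, -0.234, 0.312, -0.213, 0, 0, 0, 0, -0.234, 0.312, -0.213, 0, 0, 0, 0, -0.234, 0.312, -0.213, 0, 0, 0, 0, -0.234, 0.312, -0.213, 0, 0, 0, 0, -0.234, 0.312, -0.213, 0, 0, 0, 0, -0.234, 0.312, -0.213, 0, 0, 0, 0, -0.234, 0.312, -0.213, 0, 0], squeeze=50)

```text
clock: 1.1
eef_pos: [0.4203, -0.1847, 0.2311]
eef_rot: [-3.141, 0.0, 0.645]
contact_force: [0.2, 0.3, -0.3]
width: 0.0851
```

```bash
cat >> h.py <<'E'
def snap(n,f):
    from plant import imaging
    c=imaging.calibration(n); p,d=imaging.read_camera(n)
    np.savez(f+'.npz',p=p,d=d,**{k:np.array(v) for k,v in c.items()}); cv2.imwrite('pics/'+f+'.png',p[:,:,::-1])
    return load(f+'.npz')
E
python3 - <<'E'
from h import *
from plant import status
o=status.get_obs(); print(o['clock'],o['eef_pos'],o['eef_rot'])
w=snap('wrist','w1'); snap('top','top1')
R=cv2.Rodrigues(w['rvec'])[0]; print('cam',-R.T@w['tvec'],R)
E
```

```text
1.1 [ 0.42033222 -0.18468797  0.2310673 ] [-3.14123548e+00  3.74711939e-04  6.44774899e-01]
cam [ 0.47987295 -0.14138839  0.37316219] [[ 6.01660691e-01 -7.98751493e-01 -6.82516502e-04]
 [-7.64170303e-01 -5.75860643e-01  2.90565428e-01]
 [-2.32482604e-01 -1.74300237e-01 -9.56854883e-01]]
```

View pics/w1.png

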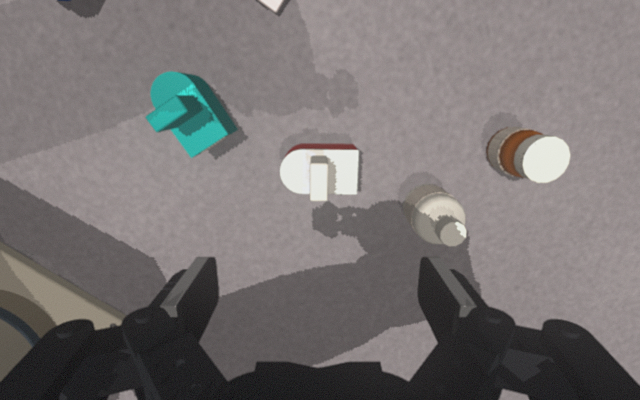

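View pics/top1.png

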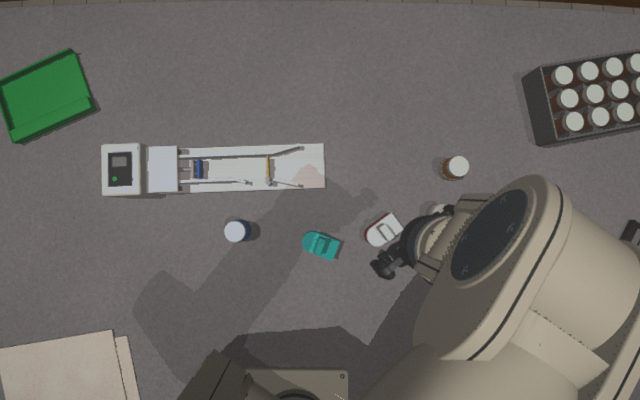

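Wrist view: the cassette at (320,170) lies level between the fingers with its fin at (319,180), the nose to the left. Next I'll check the numbers.

Run:
```python
from h import *
w=load('w1.npz'); C=cloud(w); C[w['d']<=0]=np.nan
P=C[130:215,270:370].reshape(-1,3)
f=P[P[:,2]>.080]; print('fin',len(f),f.mean(0).round(4),cv2.minAreaRect(f[:,:2].astype(np.float32)))
l=P[(P[:,2]>.040)&(P[:,2]<.05)]; print('lid',len(l),l[:,2].mean(),cv2.minAreaRect(l[:,:2].astype(np.float32)))
plan((.420,-.1838,.051),127)
```

```text
fin 729 [ 0.4223 -0.1847  0.0862] ((0.42177796363830566, -0.18507114052772522), (0.0339338481426239, 0.01585680991411209), 37.11318588256836)
lid 2548 0.04441736574140179 ((0.4218894839286804, -0.18542763590812683), (0.044374018907547, 0.07559828460216522), 36.454750061035156)
 turn [-0.0003  0.0003 -0.0035] shift [ 0.0013 -0.0014  0.1801]
```

Emit:
apply_moves(targets=[0, 0, 0, 0.0005, 0, 0.05, 0, 0, 0, 0, 0.0005, 0, 0.1, 0, 0, 0, 0, 0.0005, 0, 0.14, 0, 0, 0, 0, 0.0005, 0, 0.165, 0, 0, 0, 0, 0.0005, 0, 0.18, 0, 0, 0, 0, 0.0005, 0, 0.18, 0, 0, 0, 0, 0.0005, 0, 0.18, 0.5, 0, 0, 0, 0.0005, 0, 0.18, 1, 0, 0, 0, 0.0005, 0, 0.18, 1, 0, 0, 0, 0.0005, 0, 0.18, 1], squeeze=50)

```text
clock: 2.2
eef_pos: [0.4209, -0.1852, 0.052]
eef_rot: [3.14, -0.0, 0.643]
contact_force: [0.9, 1.1, -0.4]
width: 0.0284
```

Emit:
apply_moves(targets=[0, 0, 0, 0, 0, 0, 1, 0, 0, 0, 0, 0, 0, 1, 0, 0, 0, 0, 0, 0, 1, 0, 0, 0, 0, 0, 0, 1])

```text
clock: 2.6
eef_pos: [0.4209, -0.1851, 0.0519]
eef_rot: [3.141, -0.0, 0.643]
contact_force: [-0.8, 0.6, 6.6]
width: 0.0154
```

Gripped (15.4 mm). Lifting, then carrying high to a viewpoint over the lane.

Emit:
apply_moves(targets=[0, 0, 0, 0, 0, -0.02, 1, 0, 0, 0, 0, 0, -0.06, 1, 0, 0, 0, 0, 0, -0.11, 1, 0, 0, 0, 0, 0, -0.16, 1, 0, 0, 0, 0, 0, -0.2, 1, 0, 0, 0, 0, 0, -0.2, 1])

```text
clock: 3.2
eef_pos: [0.4221, -0.1857, 0.2562]
eef_rot: [3.134, -0.003, 0.643]
contact_force: [1.3, -0.3, -4.7]
width: 0.0155
```

Run:
```python
from h import *
from plant import status
print(status.get_obs()['width'],status.get_obs()['contact_force'])
plan((.559,.002,.252),92.6)
w=snap('wrist','w2')
```

```text
0.015535689268242022 [ 1.29462002 -0.29841464 -4.72748051]
 turn [ 0.0067 -0.0049  0.5977] shift [ 0.2221 -0.0682  0.0042]
```

View pics/w2.png

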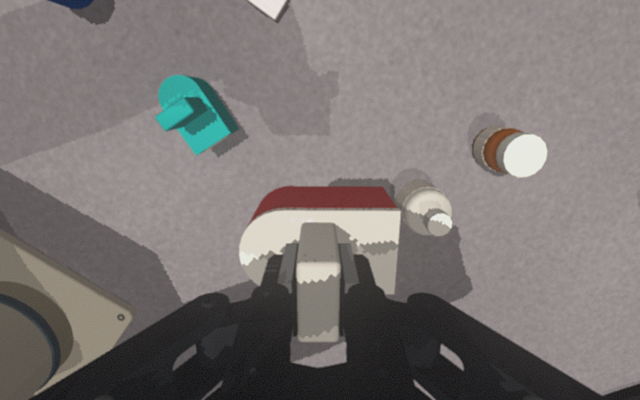

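Cassette held squarely, fin between the pads at (318,285), lid level. Moving over the lane.

Emit:
apply_moves(targets=[0, 0, 0.1, 0.037, -0.011, 0, 1, 0, 0, 0.2, 0.074, -0.023, 0, 1, 0, 0, 0.3, 0.111, -0.034, 0, 1, 0, 0, 0.4, 0.148, -0.045, 0, 1, 0, 0, 0.5, 0.185, -0.057, 0, 1, 0, 0, 0.598, 0.222, -0.068, 0, 1, 0, 0, 0.598, 0.222, -0.068, 0, 1, 0, 0, 0.598, 0.222, -0.068, 0, 1, 0, 0, 0.598, 0.222, -0.068, 0, 1])

```text
clock: 4.15
eef_pos: [0.5568, 0.0023, 0.2499]
eef_rot: [-3.141, 0.003, 0.045]
contact_force: [0.2, 0.2, -4.0]
width: 0.0153
```

Run:
```python
from h import *
from plant import status
o=status.get_obs(); print(o['eef_pos'],o['eef_rot'],o['contact_force'])
w=snap('wrist','w3')
R=cv2.Rodrigues(w['rvec'])[0]; print('cam',-R.T@w['tvec'])
```

```text
[0.55681485 0.0023084  0.24986144] [-3.14132216e+00  2.59335447e-03  4.53290532e-02] [ 0.19469023  0.15375368 -4.02719177]
cam [0.63139263 0.00458062 0.39181038]
```

View pics/w3.png

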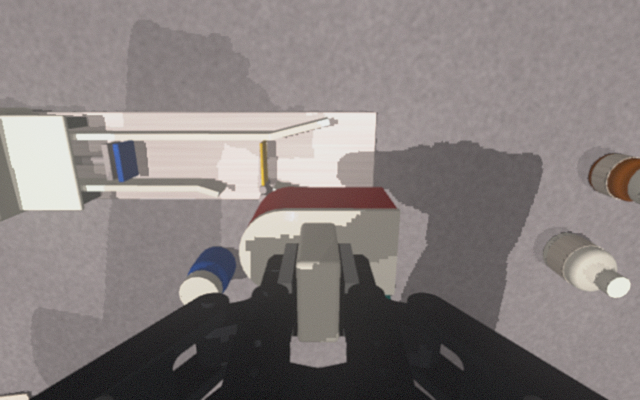

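Run:
```python
from h import *
w=load('w3.npz')
a=cv2.resize(w['p'][100:215,60:390],None,fx=2.4,fy=2.4,interpolation=cv2.INTER_CUBIC); cv2.imwrite('pics/w3c.png',a[:,:,::-1])
g=cv2.cvtColor(w['p'],cv2.COLOR_RGB2GRAY).astype(int)
for u in (150,180,200,220,240,340,360): print(u,g[104:146,u])
for u in (150,165,180,195): print(u,g[175:205,u])
C=cloud(w); C[w['d']<=0]=np.nan
P=C[100:215,60:390].reshape(-1,3)
for z0,z1 in((.005,.015),(.040,.048)):
    q=P[(P[:,2]>z0)&(P[:,2]<z1)]; print(len(q),np.median(q[:,2]))
```

```text
150 [130 132 130 133 130 128 126 140 170 199 212 212 210 209 211 207 210 210
 210 209 207 210 212 211 212 207 180 130 121 154 207 227 228 226 226 220
 212 202 202 202 204 208]
180 [133 130 127 129 131 133 133 141 168 199 212 210 208 209 211 210 212 212
 210 212 210 210 209 210 212 209 176 127 121 163 214 230 229 228 228 223
 211 203 204 205 206 205]
200 [137 135 135 133 135 131 136 140 168 199 212 210 207 210 212 212 210 213
 214 211 209 207 209 213 215 209 170 129 122 164 217 231 230 229 227 223
 214 204 205 204 205 205]
220 [133 137 134 132 135 132 129 138 167 200 210 209 207 210 213 212 213 214
 213 211 210 208 207 211 215 209 177 135 118 150 209 230 228 228 230 224
 215 207 205 208 206 209]
240 [131 132 134 134 134 135 132 134 167 202 212 208 210 210 213 213 212 215
 212 210 209 209 211 213 216 211 177 133 121 151 210 231 230 228 228 226
 217 207 210 209 209 210]
340 [155 155 160 155 157 154 137 135 184 224 232 232 231 231 231 231 231 230
 230 230 229 229 231 230 230 231 230 228 229 228 228 229 227 228 229 229
 228 229 228 226 228 231]
360 [152 153 154 154 154 149 136 137 183 224 232 231 230 231 231 231 229 230
 229 228 228 229 229 230 231 229 229 230 227 228 228 227 226 227 228 228
 226 226 228 225 227 231]
150 [206 205 190 149 123 120 117 117 116 119 162 209 221 223 223 221 214 204
 201 199 197 201 204 190 160 135 135 135 138 134]
165 [205 202 187 149 120 118 119 121 119 120 163 213 225 223 223 222 214 205
 202 200 199 201 202 192 162 139 136 138 138 134]
180 [204 203 187 151 122 121 121 118 113 123 165 212 223 223 224 222 212 204
 204 198 199 199 204 196 156 135 129 132 133 134]
195 [205 202 190 150 124 122 121 122 117 125 169 214 224 224 224 223 212 203
 204 203 198 199 199 187 157 136 132 132 133 134]
18691 0.00947902121982619
3287 0.04338254799872021
```

View pics/w3c.png

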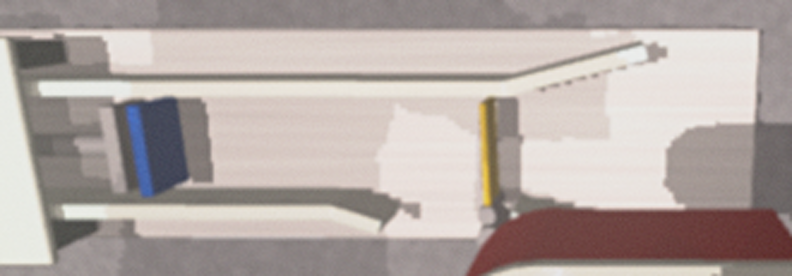

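Run:
```python
from h import *
w=load('w3.npz'); g=cv2.cvtColor(w['p'],cv2.COLOR_RGB2GRAY).astype(float)
def cr(l,i,step,thr,rise):
    s=1 if rise else -1
    while s*(l[i]-thr)<0: i+=step
    a,b=l[i-step],l[i]; return i-step+step*(thr-a)/(b-a)
us=np.arange(130,250)
ro=[(u,cr(g[:,u],132,1,170,True)) for u in us]
ri=[(u,cr(g[:,u],137,1,215.5,False)) for u in us]
ul=np.arange(100,200)
li=[(u,cr(g[:,u],182,1,168,True)) for u in ul]
fe=[(u,cr(g[:,u],110,1,170,True)) for u in range(120,370)]
en=[(cr(g[v,:],365,1,180,False),v) for v in range(116,145)]
def fit(P):
    P=P[:,:2].astype(np.float32); f=cv2.fitLine(P,cv2.DIST_HUBER,0,1e-4,1e-4).ravel().astype(float)
    d=f[:2]*np.sign(f[1] if abs(f[1])>.5 else f[0]); r=(P-f[2:])@np.array([-d[1],d[0]]); return d,f[2:],r.std()
L={}
for n,p,z in(('ro',ro,.044),('ri',ri,.044),('li',li,.044),('fe',fe,.010),('en',en,.010)):
    d,c,s=fit(onz(w,p,z)); L[n]=(d,c); print(n,d.round(4),c.round(4),'std',s.round(5),np.degrees(np.arctan2(d[1],d[0])).round(3))
d=np.mean([L[k][0] for k in('ro','ri','li','fe')],0); d/=np.linalg.norm(d); nrm=np.array([-d[1],d[0]]) # lane +y
for k in('ro','ri','li','fe'): print(k,(L[k][1]@nrm).round(4))
print('end x along', (L['en'][1]@d).round(4),'yaw',np.degrees(np.arctan2(d[1],d[0])))
hs=cv2.cvtColor(w['p'],cv2.COLOR_RGB2HSV); m=(hs[...,0]>15)&(hs[...,0]<32)&(hs[...,1]>120); m[:, :240]=0;m[:,300:]=0;m[:100]=0;m[215:]=0
v,u=np.nonzero(m); P=onz(w,np.c_[u,v],.044); print('gate along',(P[:,:2]@d).min(),(P[:,:2]@d).mean(),(P[:,:2]@d).max())
m=(hs[...,0]>100)&(hs[...,0]<125)&(hs[...,1]>110); m[:,:90]=0;m[:,150:]=0;m[:130]=0;m[190:]=0
v,u=np.nonzero(m); P=onz(w,np.c_[u,v],.045); print('pad top along',np.percentile(P[:,:2]@d,[0,5,50,95,100]))
# top cam check
t=load('top0.npz')
```

```text
ro [-0.0441  0.999 ] [0.5867 0.1343] std 8e-05 92.529
ri [-0.0372  0.9993] [0.58   0.1431] std 0.00016 92.13
li [-0.0411  0.9992] [0.5304 0.1909] std 0.00012 92.355
fe [-0.0459  0.9989] [0.609  0.0659] std 0.00019 92.629
en [0.9992 0.0412] [ 0.5953 -0.0599] std 0.00013 2.36
ro -0.5919
ri -0.5855
li -0.5379
fe -0.6112
end x along -0.0849 yaw 92.4104806251544
gate along 0.03390832406127445 0.035448242549668635 0.03689754870272455
pad top along [0.18126933 0.18163574 0.18408043 0.18649376 0.1868374 ]
```

Run:
```python
from h import *
w=load('w3.npz'); hs=cv2.cvtColor(w['p'],cv2.COLOR_RGB2HSV)
a=cv2.resize(w['p'][180:350,225:410],None,fx=3.2,fy=3.2,interpolation=cv2.INTER_CUBIC); cv2.imwrite('pics/w3d.png',a[:,:,::-1])
red=((hs[...,0]<10)|(hs[...,0]>170))&(hs[...,1]>100)
z=0.2499-.0519+.045
top=[]
for u in range(285,392):
    v=np.nonzero(red[180:225,u])[0]
    if len(v): top.append((u,180+v.max()+.5))
P=onz(w,top,z)[:,:2]; f=cv2.fitLine(P.astype(np.float32),cv2.DIST_HUBER,0,1e-4,1e-4).ravel(); print('lid edge dir',np.degrees(np.arctan2(f[1],f[0]))%180,f[2:])
C=cloud(w); C[w['d']<=0]=np.nan
Q=C[200:310,235:405].reshape(-1,3); l=Q[(abs(Q[:,2]-z)<.004)]; print(len(l),cv2.minAreaRect(l[:,:2].astype(np.float32)), l[:,2].mean())
tcp=np.array([.5568,.0023]); tx=np.array([np.cos(.0453),np.sin(.0453)]); ty=np.array([tx[1],-tx[0]])
r=l[:,:2]-tcp; print('tool x',np.percentile(r@tx,[.5,99.5]),'tool y',np.percentile(r@ty,[.5,99.5])); print('edge tool x',((P-tcp)@tx).mean())
```

```text
lid edge dir 91.88417 [ 0.5819828  -0.00884294]
6931 ((0.5578387975692749, 0.0010368786752223969), (0.04494723677635193, 0.07626497000455856), 2.1041617393493652) 0.24235317286896466
tool x [-0.01953147  0.02304145] tool y [-0.03607536  0.03883249]
edge tool x 0.02469816898004715
```

View pics/w3d.png

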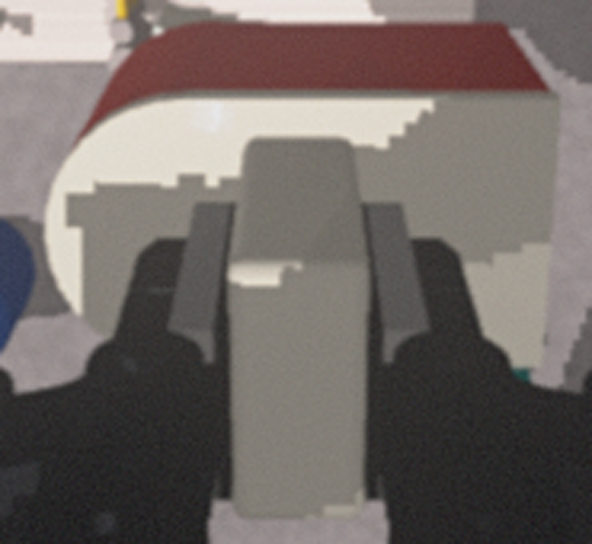

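Run:
```python
from h import *
plan((.5626,-.0445,.068),92.8)
```

```text
turn [-0.0001  0.0017 -0.0043] shift [0.004  0.0467 0.1824]
```

Emit:
apply_moves(targets=[0, 0.001, -0.004, 0.004, 0.023, 0, 1, 0, 0.001, -0.004, 0.004, 0.046, 0, 1, 0, 0.001, -0.004, 0.004, 0.046, 0.04, 1, 0, 0.001, -0.004, 0.004, 0.046, 0.08, 1, 0, 0.001, -0.004, 0.004, 0.046, 0.12, 1, 0, 0.001, -0.004, 0.004, 0.046, 0.15, 1, 0, 0.001, -0.004, 0.004, 0.046, 0.17, 1, 0, 0.001, -0.004, 0.004, 0.046, 0.18, 1, 0, 0.001, -0.004, 0.004, 0.046, 0.182, 1, 0, 0.001, -0.004, 0.004, 0.046, 0.182, 1])

```text
clock: 5.2
eef_pos: [0.5639, -0.0437, 0.07]
eef_rot: [3.141, -0.002, 0.048]
contact_force: [0.3, 0.3, -3.6]
width: 0.0154
```

Run:
```python
from h import *
from plant import status
o=status.get_obs(); print(o['eef_pos'],o['eef_rot'],o['contact_force'],o['width'])
w=snap('wrist','w4'); s=snap('side','s4')
a=cv2.resize(s['p'][170:330,220:400],None,fx=3.5,fy=3.5,interpolation=cv2.INTER_CUBIC); cv2.imwrite('pics/s4c.png',a[:,:,::-1])
```

```text
[ 0.56385476 -0.04366052  0.0699529 ] [ 3.14133890e+00 -1.78639975e-03  4.82675301e-02] [ 0.25997143  0.26318865 -3.56545008] 0.015428171007237151
```

View pics/w4.png

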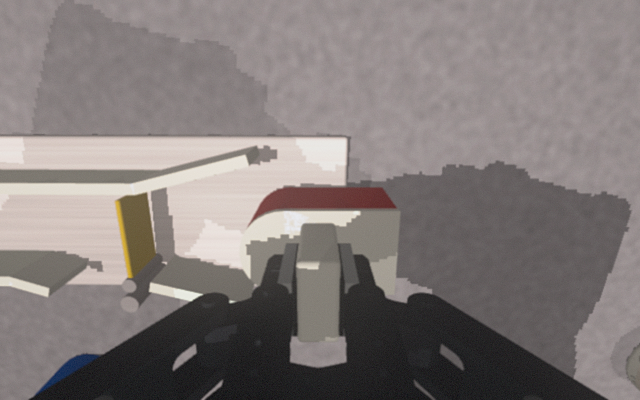

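View pics/s4c.png

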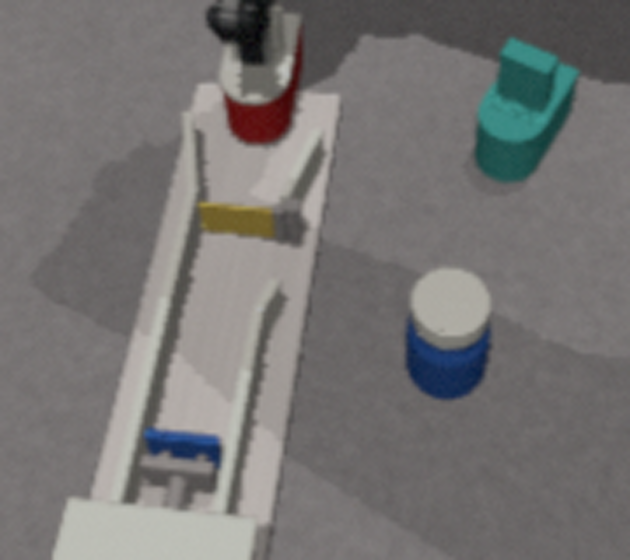

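Cassette stands just over the flat entry floor, nose at the mouth (side view, nose at (260,135) of the crop), roughly central. I'll measure the relative alignment.

Run:
```python
from h import *
w=load('w4.npz'); g=cv2.cvtColor(w['p'],cv2.COLOR_RGB2GRAY).astype(float); hs=cv2.cvtColor(w['p'],cv2.COLOR_RGB2HSV)
for u in (5,40,80,110): print(u,g[160:200,u].astype(int))
print(g[128:145,200].astype(int)); print(g[245:275,10].astype(int),g[245:275,40].astype(int))
def cr(l,i,step,thr,rise):
    s=1 if rise else -1
    while s*(l[i]-thr)<0: i+=step
    a,b=l[i-step],l[i]; return i-step+step*(thr-a)/(b-a)
def fit(P):
    P=P[:,:2].astype(np.float32); f=cv2.fitLine(P,cv2.DIST_HUBER,0,1e-4,1e-4).ravel().astype(float)
    d=f[:2]*np.sign(f[1]); return d,f[2:]
d0=np.array([-.0427,.9991]); nr=np.array([-d0[1],d0[0]])
fe=[(u,cr(g[:,u],130,1,175,True)) for u in range(120,340)]
d,c=fit(onz(w,fe,.010)); print('floor edge',np.degrees(np.arctan2(d[1],d[0])),c@nr,'centre',c@nr+.05)
red=((hs[...,0]<10)|(hs[...,0]>170))&(hs[...,1]>100); z=.0699-.0069
top=[(u,180+np.nonzero(red[180:225,u])[0].max()+.5) for u in range(290,390)]
d,c=fit(onz(w,top,z)); print('lid edge',np.degrees(np.arctan2(d[1],d[0])),c@nr,'centre',c@nr+.022)
C=cloud(w); C[w['d']<=0]=np.nan
Q=C[200:310,235:405].reshape(-1,3); l=Q[(abs(Q[:,2]-z)<.004)]; r=cv2.minAreaRect(l[:,:2].astype(np.float32)); print(r,np.array(r[0])@nr,np.array(r[0])@d0-.0365,l[:,2].mean())
```

```text
5 [225 222 209 206 208 209 207 205 197 166 128 120 121 118 124 121 118 122
 119 124 120 118 145 192 219 221 221 219 220 219 218 217 219 219 221 221
 220 220 219 217]
40 [206 206 205 206 209 212 210 210 197 161 125 117 123 119 124 121 123 122
 123 119 122 115 132 191 220 221 220 221 220 220 219 220 220 219 212 202
 202 202 202 199]
80 [206 206 205 204 212 211 210 209 205 174 128 121 120 122 119 121 120 121
 124 119 121 119 130 177 216 222 222 221 220 220 221 222 222 220 217 205
 205 205 203 201]
110 [205 207 207 206 211 212 212 213 206 179 134 121 119 122 122 120 121 121
 122 121 116 116 127 179 218 222 224 221 224 221 222 221 223 222 218 209
 204 205 204 205]
[133 133 136 134 133 131 130 123 145 169 193 206 211 211 211 210 208]
[199 196 198 195 182 147 119 117 114 114 116 115 115 119 116 115 116 117
 115 115 114 117 113 112 116 114 113 114 114 109] [198 197 199 201 194 163 121 116 117 119 120 117 114 113 116 112 111 111
 113 113 111 112 112 109 112 110 110 111 111 111]
floor edge 92.69126264351969 -0.6113852270217146 centre -0.5613852270217146
lid edge 92.80232158840161 -0.5859540239784866 centre -0.5639540239784866
((0.5652197003364563, -0.044927626848220825), (0.044829025864601135, 0.07632515579462051), 1.7346843481063843) -0.5627925929397345 -0.1055220731884241 0.06244766770177076
```

Emit:
apply_moves(targets=[0, 0, 0, -0.0017, 0, 0.003, 1, 0, 0, 0, -0.0017, 0, 0.005, 1, 0, 0, 0, -0.0017, 0, 0.006, 1, 0, 0, 0, -0.0017, 0, 0.007, 1, 0, 0, 0, -0.0017, 0, 0.007, 1])

```text
clock: 5.8
eef_pos: [0.5619, -0.0432, 0.0622]
eef_rot: [-3.142, -0.001, 0.049]
contact_force: [1.1, -1.2, -3.9]
width: 0.0153
```

Emit:
apply_moves(targets=[0, 0, 0, 0, 0, 0.0004, 1, 0, 0, 0, 0, 0, 0.0004, 1])

```text
clock: 6.0
eef_pos: [0.562, -0.0433, 0.0621]
eef_rot: [3.142, -0.001, 0.049]
contact_force: [-1.3, 0.0, -1.0]
width: 0.0152
```

Emit:
apply_moves(targets=[0, 0, 0, 0, 0, 0.0004, 1, 0, 0, 0, 0, 0, 0.0004, 1])

```text
clock: 6.2
eef_pos: [0.562, -0.0433, 0.062]
eef_rot: [3.141, -0.002, 0.049]
contact_force: [-2.7, 0.1, 6.0]
width: 0.0155
```

Emit:
apply_moves(targets=[0, 0, 0, 0, -0.008, -0.0003, 1, 0, 0, 0, 0, -0.016, -0.0003, 1, 0, 0, 0, 0.0001, -0.024, -0.0003, 1, 0, 0, 0, 0.0001, -0.03, -0.0003, 1, 0, 0, 0, 0.0001, -0.03, -0.0003, 1])

```text
clock: 6.7
eef_pos: [0.5608, -0.012, 0.062]
eef_rot: [-3.141, -0.002, 0.05]
contact_force: [0.5, 1.3, 4.7]
width: 0.0155
```

Emit:
apply_moves(targets=[0, 0, 0, 0, -0.005, 0, 1, 0, 0, 0, 0, -0.01, 0, 1, 0, 0, 0, 0, -0.015, 0, 1, 0, 0, 0, 0, -0.02, 0, 1, 0, 0, 0, 0, -0.025, 0, 1, 0, 0, 0, 0, -0.025, 0, 1])

```text
clock: 7.3
eef_pos: [0.5594, 0.0122, 0.062]
eef_rot: [-3.142, -0.001, 0.049]
contact_force: [-1.4, -2.1, 5.4]
width: 0.0154
```

Run:
```python
from h import *
w=snap('wrist','w5')
```

```text
(no output)
```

View pics/w5.png

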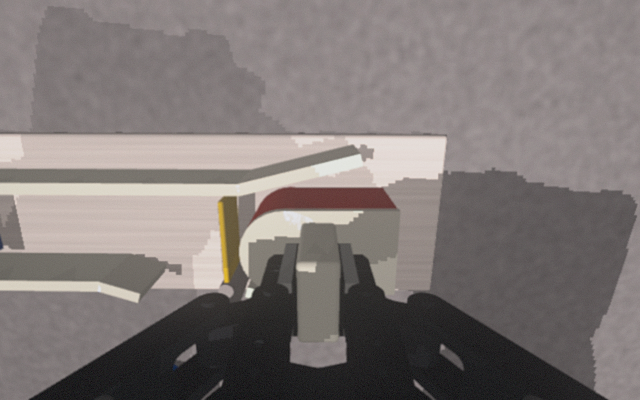

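Nose tip at (241,240) is about 10 mm short of the gate (u 228), cassette central in the funnel. Pushing slowly.

Emit:
apply_moves(targets=[0, 0, 0, 0, -0.003, 0, 1, 0, 0, 0, 0, -0.006, 0, 1, 0, 0, 0, 0, -0.009, 0, 1, 0, 0, 0, 0, -0.012, 0, 1, 0, 0, 0, 0, -0.015, 0, 1])

```text
clock: 7.85
eef_pos: [0.5588, 0.0259, 0.0621]
eef_rot: [3.14, -0.001, 0.048]
contact_force: [-1.6, -8.3, 6.3]
width: 0.0155
```

Emit:
apply_moves(targets=[0, 0, 0, 0, -0.003, 0, 1, 0, 0, 0, 0, -0.006, 0, 1, 0, 0, 0, 0, -0.009, 0, 1, 0, 0, 0, 0, -0.012, 0, 1, 0, 0, 0, 0.0001, -0.015, 0, 1])

```text
clock: 8.35
eef_pos: [0.5587, 0.04, 0.0622]
eef_rot: [3.138, -0.002, 0.048]
contact_force: [2.0, -12.2, 4.2]
width: 0.0154
```

Emit:
apply_moves(targets=[0, 0, 0, 0, 0, -0.0004, 1, 0, 0, 0, 0, 0, -0.0004, 1])

```text
clock: 8.55
eef_pos: [0.5586, 0.0407, 0.0621]
eef_rot: [3.139, -0.002, 0.048]
contact_force: [3.1, -8.4, -0.2]
width: 0.0156
```

Run:
```python
from h import *
from plant import status
o=status.get_obs(); print(o['eef_pos'],o['eef_rot'],o['contact_force'],o['torque'])
w=snap('wrist','w6')
```

```text
[0.55864325 0.0406501  0.06214507] [ 3.13937640e+00 -1.89871311e-03  4.81046109e-02] [ 3.05739756 -8.37582374 -0.24368266] [-2.12045836 -0.66191877  0.04072859]
```

View pics/w6.png

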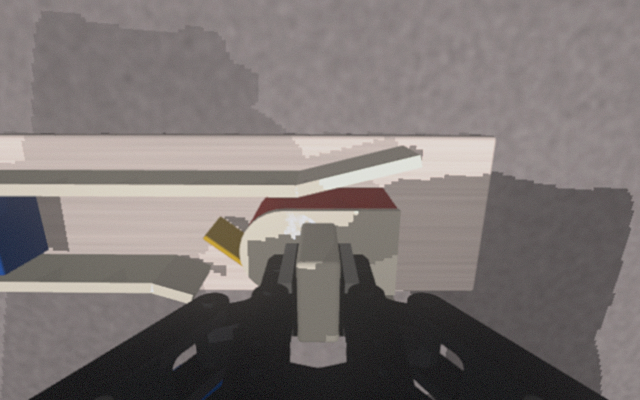

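Emit:
apply_moves(targets=[0, 0, 0, 0, -0.003, 0, 1, 0, 0, 0, 0, -0.006, 0, 1, 0, 0, 0, 0, -0.009, 0, 1, 0, 0, 0, 0, -0.012, 0, 1, 0, 0, 0, 0.0001, -0.015, 0, 1])

```text
clock: 9.1
eef_pos: [0.5586, 0.056, 0.0621]
eef_rot: [3.14, -0.003, 0.048]
contact_force: [5.7, -6.3, -1.5]
width: 0.0155
```

Emit:
apply_moves(targets=[0, 0, 0, 0, -0.004, 0, 1, 0, 0, 0, 0, -0.008, 0, 1, 0, 0, 0, 0, -0.012, 0, 1, 0, 0, 0, 0, -0.016, 0, 1, 0, 0, 0, 0.0001, -0.02, 0, 1])

```text
clock: 9.6
eef_pos: [0.5572, 0.0766, 0.062]
eef_rot: [3.141, -0.002, 0.049]
contact_force: [3.4, -4.3, -0.2]
width: 0.0157
```

Emit:
apply_moves(targets=[0, 0, 0, 0, -0.005, 0, 1, 0, 0, 0, 0, -0.01, 0, 1, 0, 0, 0, 0.0001, -0.015, 0, 1, 0, 0, 0, 0.0001, -0.02, 0, 1, 0, 0, 0, 0.0001, -0.025, 0, 1, 0, 0, 0, 0.0001, -0.03, 0, 1, 0, 0, 0, 0.0002, -0.035, 0, 1])

```text
clock: 10.3
eef_pos: [0.5553, 0.1112, 0.062]
eef_rot: [-3.141, -0.001, 0.05]
contact_force: [3.0, -4.4, 0.9]
width: 0.015
```

Emit:
apply_moves(targets=[0, 0, 0, 0, -0.005, 0, 1, 0, 0, 0, 0, -0.01, 0, 1, 0, 0, 0, 0.0001, -0.015, 0, 1, 0, 0, 0, 0.0001, -0.02, 0, 1, 0, 0, 0, 0.0001, -0.025, 0, 1, 0, 0, 0, 0.0001, -0.03, 0, 1, 0, 0, 0, 0.0001, -0.03, 0, 1])

```text
clock: 11.0
eef_pos: [0.555, 0.1269, 0.0623]
eef_rot: [-3.13, -0.002, 0.073]
contact_force: [3.0, -3.2, 2.2]
width: 0.015
```

Run:
```python
from h import *
w=snap('wrist','w7'); s=snap('side','s7')
a=cv2.resize(s['p'][170:330,220:400],None,fx=3.5,fy=3.5,interpolation=cv2.INTER_CUBIC); cv2.imwrite('pics/s7c.png',a[:,:,::-1])
```

```text
(no output)
```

View pics/w7.png

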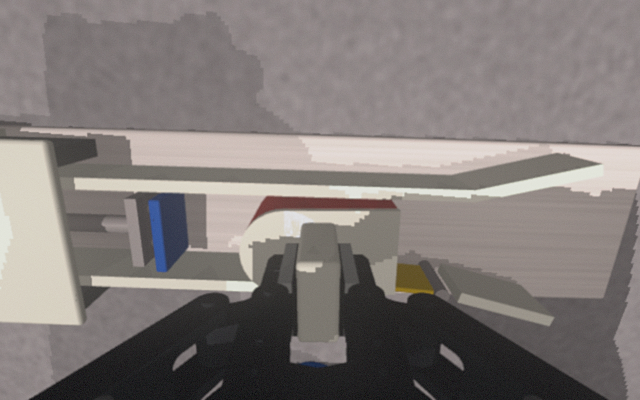

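View pics/s7c.png

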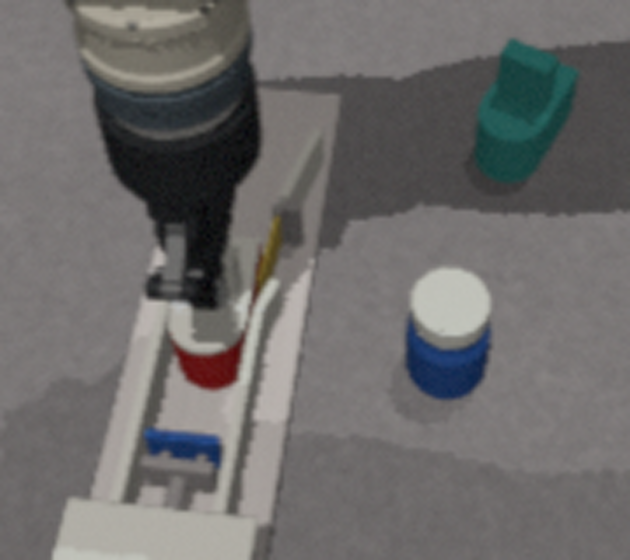

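Run:
```python
from plant import status
o=status.get_obs(); print(o['q'],o['qvel'],o['tau'],o['eef_pos'],o['eef_rot'],o['contact_force'],o['torque'])
```

```text
[ 0.07130298  0.3893383  -0.23693644  0.94297793  0.01168566  3.14042296] [-1.89304720e-03 -1.87129681e-04 -7.48864880e-05  4.54339128e-04
  6.56581539e-04 -1.02152481e-04] [ 1.92081325e+00 -5.96555865e+01  2.68678665e+01  1.62616521e+00
  1.18462287e+00  5.29463205e-02] [0.55494177 0.12690162 0.06229599] [-3.12990881e+00 -1.55731516e-03  7.24726013e-02] [ 3.89731817 -2.61818436  1.62457738] [-0.80772939 -1.01167227  0.05076477]
```

Joint 6 is at its +3.14 limit, so the tool could not keep its yaw and the last 14 mm weren't made. Views: the cassette is past the gate, which lies on its side at (415,278); the pad is at (165,230), still some 35 mm off. I'll let go, turn the wrist half a turn, and grip again.

Emit:
apply_moves(targets=[0, 0, 0, 0, 0, 0, 0.5, 0, 0, 0, 0, 0, 0, 0.2, 0, 0, 0, 0, 0, 0, 0.2, 0, 0, 0, 0, 0, 0, 0.2])

```text
clock: 11.5
eef_pos: [0.5542, 0.127, 0.062]
eef_rot: [-3.13, -0.0, 0.072]
contact_force: [-0.9, -0.2, 1.3]
width: 0.0683
```

Run:
```python
from h import *
s=snap('side','s8')
a=cv2.resize(s['p'][170:330,220:400],None,fx=3.5,fy=3.5,interpolation=cv2.INTER_CUBIC); cv2.imwrite('pics/s8c.png',a[:,:,::-1])
w=snap('wrist','w8')
```

```text
(no output)
```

View pics/w8.png

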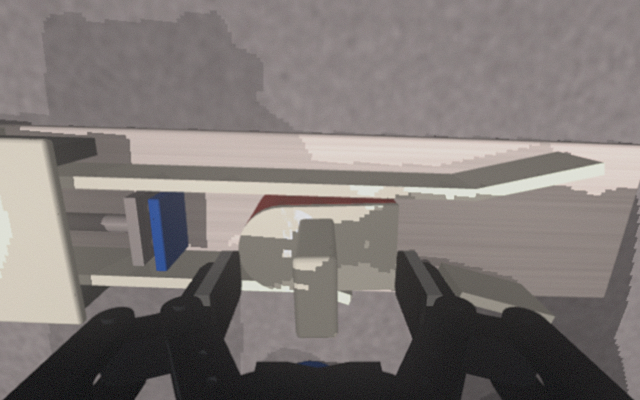

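Released: the cassette stands upright, shifted slightly to the right wall by the gate, fin at (315,275). Lifting clear.

Emit:
apply_moves(targets=[0, 0, 0, 0, 0, -0.02, 0, 0, 0, 0, 0, 0, -0.05, 0, 0, 0, 0, 0, 0, -0.08, 0, 0, 0, 0, 0, 0, -0.1, 0, 0, 0, 0, 0, 0, -0.1, 0])

```text
clock: 12.1
eef_pos: [0.5559, 0.1258, 0.1651]
eef_rot: [-3.13, -0.006, 0.072]
contact_force: [0.3, -0.7, 0.6]
width: 0.0852
```

Run:
```python
from h import *
from plant import status
o=status.get_obs(); print(o['q'],o['eef_pos'],o['eef_rot'])
w=snap('wrist','w9')
```

```text
[ 0.06922504  0.31405452 -0.07003721  1.18100763  0.01165537  3.13854285] [0.55585894 0.12578466 0.16512649] [-3.12995471 -0.00573249  0.07227468]
```

View pics/w9.png

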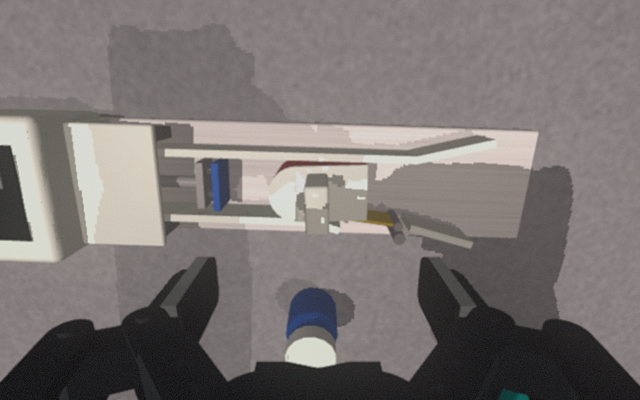

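Clear of the cassette, which stands in the channel with the gate (385,217) still open against its side.

Run:
```python
from h import *
w=load('w9.npz'); C=cloud(w); C[w['d']<=0]=np.nan
P=C[155:240,265:375].reshape(-1,3); d0=np.array([-.0436,.9990]); nr=np.array([-d0[1],d0[0]])
for n,a,b in(('fin',.088,.105),('lid',.050,.060)):
    f=P[(P[:,2]>a)&(P[:,2]<b)]; r=cv2.minAreaRect(f[:,:2].astype(np.float32)); print(n,len(f),r,np.array(r[0])@d0-.0365,np.array(r[0])@nr)
hs=cv2.cvtColor(w['p'],cv2.COLOR_RGB2HSV); m=(hs[...,0]>100)&(hs[...,0]<125)&(hs[...,1]>110); m[:,:195]=0;m[:,240:]=0;m[:150]=0;m[225:]=0
q=C[m]; q=q[q[:,2]>.040]; print('pad',q[:,2].max(),np.percentile(q[:,:2]@d0-.0365,[1,50,99]))
```

```text
fin 1248 ((0.5575999021530151, 0.126781165599823), (0.03369991108775139, 0.01578344777226448), 4.627478122711182) 0.06584302870035172 -0.5625699610710144
lid 4055 ((0.5571762323379517, 0.12652239203453064), (0.044615041464567184, 0.07604573667049408), 5.42447566986084) 0.06560298591256142 -0.5621354323983192
pad 0.04615853000215725 [0.14460156 0.14703858 0.14978023]
```

Emit:
apply_moves(targets=[0, 0, -0.15, 0, 0, 0, 0, 0, 0, -0.3, 0, 0, 0, 0, 0, 0, -0.45, 0, 0, 0, 0, 0, 0, -0.6, 0, 0, 0, 0, 0, 0, -0.75, 0, 0, 0, 0, 0, 0, -0.9, 0, 0, 0, 0, 0, 0, -1.05, 0, 0, 0, 0, 0, 0, -1.2, 0, 0, 0, 0, 0, 0, -1.35, 0, 0, 0, 0, 0, 0, -1.5, 0, 0, 0, 0])

```text
clock: 13.15
eef_pos: [0.554, 0.1256, 0.1607]
eef_rot: [-3.139, -0.011, 1.578]
contact_force: [0.3, -0.4, 0.4]
width: 0.0852
```

Emit:
apply_moves(targets=[0, 0, -0.15, 0, 0, 0, 0, 0, 0, -0.3, 0, 0, 0, 0, 0, 0, -0.45, 0, 0, 0, 0, 0, 0, -0.6, 0, 0, 0, 0, 0, 0, -0.75, 0, 0, 0, 0, 0, 0, -0.9, 0, 0, 0, 0, 0, 0, -1.05, 0, 0, 0, 0, 0, 0, -1.2, 0, 0, 0, 0, 0, 0, -1.35, 0, 0, 0, 0, 0, 0, -1.5, 0, 0, 0, 0])

```text
clock: 14.15
eef_pos: [0.554, 0.1256, 0.1607]
eef_rot: [3.13, -0.003, 3.078]
contact_force: [0.2, -0.7, -0.6]
width: 0.0854
```

Run:
```python
from h import *
from plant import status
o=status.get_obs(); print(o['q'],o['eef_pos'],o['eef_rot'])
plan((.5565,.1265,.165),92.5)
```

```text
[ 0.06917843  0.31791512 -0.07592612  1.17837126  0.01158874  0.13238788] [0.55398362 0.12560872 0.16071628] [ 3.13029224e+00 -2.93348248e-03  3.07839157e+00]
 turn [ 0.0114 -0.0023 -0.1068] shift [-0.0024  0.0011 -0.0043]
```

Emit:
apply_moves(targets=[0.0114, -0.0023, -0.107, -0.003, 0.001, 0, 0, 0.0114, -0.0023, -0.107, -0.003, 0.001, 0, 0, 0.0114, -0.0023, -0.107, -0.003, 0.001, 0, 0])

```text
clock: 14.45
eef_pos: [0.5572, 0.1265, 0.1613]
eef_rot: [3.141, 0.001, -3.107]
contact_force: [0.5, 0.3, -0.2]
width: 0.0855
```

Run:
```python
from h import *
from plant import status
o=status.get_obs(); print(o['q'],o['eef_pos'],o['eef_rot'])
plan((.557,.1265,.0625),92.5)
w=snap('wrist','w10')
```

```text
[ 7.63041568e-02  3.22654113e-01 -6.74054921e-02  1.18013764e+00
  2.41061426e-04  4.17172708e-02] [0.55722035 0.12651615 0.16125871] [ 3.14132682e+00  5.88505157e-04 -3.10700577e+00]
 turn [ 0.0003  0.0006 -0.009 ] shift [ 0.0003 -0.      0.0988]
```

View pics/w10.png

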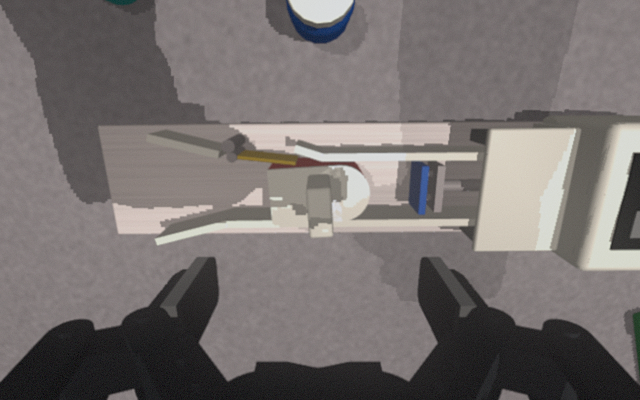

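From the other side: cassette at (318,195) between open fingers, gate resting on its side at (265,157), pad at (420,188).

Run:
```python
from h import *
w=load('w10.npz'); C=cloud(w); C[w['d']<=0]=np.nan
P=C[155:240,262:375].reshape(-1,3); d0=np.array([-.0436,.9990]); nr=np.array([-d0[1],d0[0]])
for n,a,b in(('fin',.088,.105),('lid',.050,.060)):
    f=P[(P[:,2]>a)&(P[:,2]<b)]; r=cv2.minAreaRect(f[:,:2].astype(np.float32)); print(n,len(f),r,np.array(r[0])@d0-.0365,np.array(r[0])@nr)
# floor edges
hs=cv2.cvtColor(w['p'],cv2.COLOR_RGB2HSV); m=(hs[...,0]>100)&(hs[...,0]<125)&(hs[...,1]>110); m[:,:400]=0;m[:,440:]=0;m[:150]=0;m[225:]=0
q=C[m]; q=q[q[:,2]>.040]; print('pad',q[:,2].max(),np.percentile(q[:,:2]@d0-.0365,[1,50,99]))
```

```text
fin 1282 ((0.5563992857933044, 0.1263340562582016), (0.034119319170713425, 0.015962354838848114), 5.319469928741455) 0.06544871334135532 -0.5613510513603687
lid 4190 ((0.5568062663078308, 0.1262618601322174), (0.044623054563999176, 0.07601181417703629), 5.44389533996582) 0.06535884506106376 -0.5617544771432876
pad 0.04701626332286618 [0.14420183 0.14713988 0.14998548]
```

Emit:
apply_moves(targets=[0, 0, -0.009, 0, 0, 0.04, 0, 0, 0, -0.009, 0, 0, 0.07, 0, 0, 0, -0.009, 0, 0, 0.09, 0, 0, 0, -0.009, 0, 0, 0.098, 0, 0, 0, -0.009, 0, 0, 0.098, 0])

```text
clock: 15.0
eef_pos: [0.5573, 0.1263, 0.0633]
eef_rot: [3.142, 0.0, -3.096]
contact_force: [0.0, 0.8, 0.1]
width: 0.0854
```

Emit:
apply_moves(targets=[0, 0, 0, 0, 0, 0, 0.5, 0, 0, 0, 0, 0, 0, 0.8, 0, 0, 0, 0, 0, 0, 1, 0, 0, 0, 0, 0, 0, 1, 0, 0, 0, 0, 0, 0, 1, 0, 0, 0, 0, 0, 0, 1, 0, 0, 0, 0, 0, 0, 1], squeeze=50)

```text
clock: 15.7
eef_pos: [0.5584, 0.1266, 0.0646]
eef_rot: [3.141, 0.003, -3.095]
contact_force: [2.4, 1.1, 2.7]
width: 0.015
```

Run:
```python
from h import *
w=snap('wrist','w11')
```

```text
(no output)
```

View pics/w11.png

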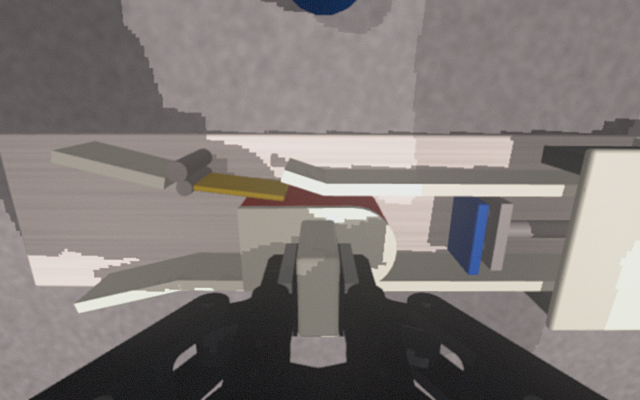

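Emit:
apply_moves(targets=[0, 0, 0, 0.001, 0.004, 0, 1, 0, 0, 0, 0.001, 0.008, 0, 1, 0, 0, 0, 0.001, 0.012, 0, 1, 0, 0, 0, 0.001, 0.016, 0, 1, 0, 0, 0, 0.001, 0.016, 0, 1])

```text
clock: 16.25
eef_pos: [0.557, 0.1422, 0.0646]
eef_rot: [-3.14, 0.004, -3.095]
contact_force: [3.9, -1.7, 3.1]
width: 0.0152
```

Emit:
apply_moves(targets=[0, 0, 0, 0, 0.004, 0, 1, 0, 0, 0, 0, 0.008, 0, 1, 0, 0, 0, 0, 0.012, 0, 1, 0, 0, 0, 0, 0.016, 0, 1, 0, 0, 0, 0, 0.018, 0, 1, 0, 0, 0, 0, 0.018, 0, 1])

```text
clock: 16.85
eef_pos: [0.5555, 0.1602, 0.0646]
eef_rot: [-3.141, 0.003, -3.095]
contact_force: [1.7, -2.3, 6.2]
width: 0.0154
```

Emit:
apply_moves(targets=[0, 0, 0, 0, 0.002, -0.0003, 1, 0, 0, 0, 0, 0.004, -0.0003, 1, 0, 0, 0, 0, 0.006, -0.0003, 1, 0, 0, 0, 0, 0.006, -0.0003, 1])

```text
clock: 17.25
eef_pos: [0.5549, 0.1664, 0.0645]
eef_rot: [-3.141, 0.002, -3.095]
contact_force: [1.5, -2.9, 5.6]
width: 0.0149
```

Emit:
apply_moves(targets=[0, 0, 0, 0, 0.001, 0, 1, 0, 0, 0, 0, 0.002, 0, 1, 0, 0, 0, 0, 0.003, 0, 1, 0, 0, 0, 0, 0.003, 0, 1])

```text
clock: 17.65
eef_pos: [0.5548, 0.1689, 0.0645]
eef_rot: [-3.141, 0.002, -3.095]
contact_force: [1.7, -5.5, 4.8]
width: 0.0152
```

Emit:
apply_moves(targets=[0, 0, 0, 0, 0.001, 0, 1, 0, 0, 0, 0, 0.002, 0, 1, 0, 0, 0, 0, 0.003, 0, 1, 0, 0, 0, 0, 0.003, 0, 1])

```text
clock: 18.05
eef_pos: [0.5547, 0.1708, 0.0646]
eef_rot: [-3.138, 0.002, -3.096]
contact_force: [1.0, -12.0, 7.2]
width: 0.0151
```

Emit:
apply_moves(targets=[0, 0, 0, 0, 0, -0.0004, 1, 0, 0, 0, 0, 0.0005, -0.0007, 1, 0, 0, 0, 0, 0.001, -0.0007, 1, 0, 0, 0, 0, 0.001, -0.0007, 1])

```text
clock: 18.45
eef_pos: [0.5544, 0.1723, 0.0646]
eef_rot: [-3.139, 0.001, -3.096]
contact_force: [2.0, -8.2, -1.1]
width: 0.0152
```

Emit:
apply_moves(targets=[0, 0, 0, 0, 0.001, 0, 1, 0, 0, 0, 0, 0.002, 0, 1, 0, 0, 0, 0, 0.003, 0, 1, 0, 0, 0, 0, 0.003, 0, 1])

```text
clock: 18.85
eef_pos: [0.5543, 0.1753, 0.0646]
eef_rot: [-3.139, 0.001, -3.096]
contact_force: [1.7, -8.2, -0.2]
width: 0.015
```

Emit:
apply_moves(targets=[0, 0, 0, 0, 0.001, 0, 1, 0, 0, 0, 0, 0.002, 0, 1, 0, 0, 0, 0, 0.003, 0, 1, 0, 0, 0, 0, 0.003, 0, 1])

```text
clock: 19.25
eef_pos: [0.5542, 0.1783, 0.0646]
eef_rot: [-3.139, 0.001, -3.096]
contact_force: [2.0, -7.3, 0.4]
width: 0.0152
```

Emit:
apply_moves(targets=[0, 0, 0, 0, 0.001, 0, 1, 0, 0, 0, 0, 0.002, 0, 1, 0, 0, 0, 0, 0.003, 0, 1, 0, 0, 0, 0, 0.003, 0, 1])

```text
clock: 19.65
eef_pos: [0.5541, 0.1813, 0.0646]
eef_rot: [-3.139, 0.001, -3.096]
contact_force: [1.9, -8.6, 0.3]
width: 0.0154
```

Emit:
apply_moves(targets=[0, 0, 0, 0, 0.001, 0, 1, 0, 0, 0, 0, 0.002, 0, 1, 0, 0, 0, 0, 0.003, 0, 1, 0, 0, 0, 0, 0.003, 0, 1])

```text
clock: 20.05
eef_pos: [0.5539, 0.1843, 0.0646]
eef_rot: [-3.139, 0.001, -3.096]
contact_force: [2.1, -8.4, 0.6]
width: 0.0156
```

Emit:
apply_moves(targets=[0, 0, 0, 0, 0.001, 0, 1, 0, 0, 0, 0, 0.002, 0, 1, 0, 0, 0, 0, 0.002, 0, 1])

```text
clock: 20.35
eef_pos: [0.5538, 0.1863, 0.0646]
eef_rot: [-3.139, 0.001, -3.096]
contact_force: [1.7, -8.6, 0.1]
width: 0.015
```

Emit:
apply_moves(targets=[0, 0, 0, 0, 0.001, 0, 1, 0, 0, 0, 0, 0.0015, 0, 1, 0, 0, 0, 0, 0.0015, 0, 1])

```text
clock: 20.65
eef_pos: [0.5538, 0.1877, 0.0646]
eef_rot: [-3.139, 0.001, -3.096]
contact_force: [2.2, -8.3, -0.1]
width: 0.0155
```

Emit:
apply_moves(targets=[0, 0, 0, 0, 0.001, 0, 1, 0, 0, 0, 0, 0.0015, 0, 1, 0, 0, 0, 0, 0.0015, 0, 1])

```text
clock: 20.95
eef_pos: [0.5537, 0.1886, 0.0647]
eef_rot: [-3.138, 0.001, -3.096]
contact_force: [2.6, -11.0, 1.7]
width: 0.0153
```

Emit:
apply_moves(targets=[0, 0, 0, 0, 0.001, 0, 1, 0, 0, 0, 0, 0.001, 0, 1])

```text
clock: 21.15
eef_pos: [0.5537, 0.1892, 0.0648]
eef_rot: [-3.137, 0.001, -3.097]
contact_force: [1.6, -12.9, 2.6]
width: 0.0153
```

Emit:
apply_moves(targets=[0, 0, 0, 0, 0.001, 0, 1, 0, 0, 0, 0, 0.001, 0, 1])

```text
clock: 21.35
eef_pos: [0.5537, 0.1897, 0.0648]
eef_rot: [-3.136, 0.001, -3.097]
contact_force: [1.7, -17.4, 3.5]
width: 0.0152
```

Force rises at the stop (8 → 17 N over about 1 mm of travel). Checking by picture.

Run:
```python
from h import *
from plant import status
o=status.get_obs(); print(o['contact_force'],o['eef_pos'])
w=snap('wrist','w12')
```

```text
[  1.72294881 -17.38922791   3.51761805] [0.55371094 0.18969088 0.06482139]
```

View pics/w12.png

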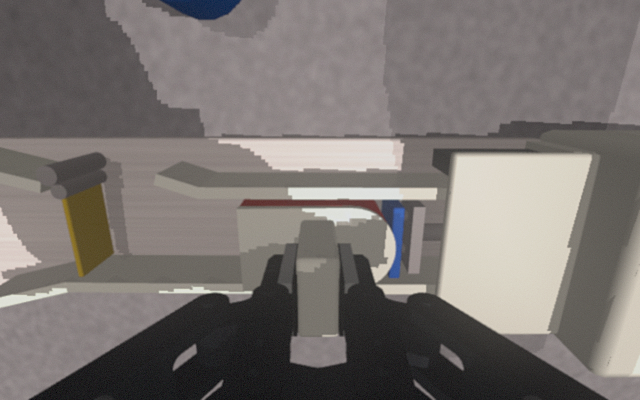

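Gate is already shut behind the cassette (85,220), nose on the pad (395,240). Easing off, then releasing.

Emit:
apply_moves(targets=[0, 0, 0, 0, -0.001, 0, 1, 0, 0, 0, 0, -0.002, 0, 1, 0, 0, 0, 0, -0.002, 0, 1])

```text
clock: 21.7
eef_pos: [0.5537, 0.1889, 0.0646]
eef_rot: [-3.139, 0.001, -3.096]
contact_force: [2.0, -8.8, 0.7]
width: 0.0154
```

Emit:
apply_moves(targets=[0, 0, 0, 0, 0, 0, 0.8, 0, 0, 0, 0, 0, 0, 0.6, 0, 0, 0, 0, 0, 0, 0.5, 0, 0, 0, 0, 0, 0, 0.4, 0, 0, 0, 0, 0, 0, 0.4])

```text
clock: 22.2
eef_pos: [0.5537, 0.1907, 0.065]
eef_rot: [3.141, 0.002, -3.095]
contact_force: [-0.4, -0.3, -0.2]
width: 0.0514
```

Emit:
apply_moves(targets=[0, 0, 0, 0, 0, -0.01, 0.4, 0, 0, 0, 0, 0, -0.03, 0.4, 0, 0, 0, 0, 0, -0.06, 0.4, 0, 0, 0, 0, 0, -0.09, 0.4, 0, 0, 0, 0, 0, -0.12, 0.4, 0, 0, 0, 0, 0, -0.12, 0.4])

```text
clock: 22.8
eef_pos: [0.5553, 0.1908, 0.1903]
eef_rot: [3.14, 0.01, -3.095]
contact_force: [0.1, 0.3, -0.5]
width: 0.0513
```

Run:
```python
from h import *
w=snap('wrist','w13'); C=cloud(w); C[w['d']<=0]=np.nan
d0=np.array([-.0436,.9990]); nr=np.array([-d0[1],d0[0]])
P=C.reshape(-1,3); k=(abs(P[:,:2]@d0-.0365-.125)<.05)&(abs(P[:,:2]@nr+.5614)<.035); P=P[k]
for n,a,b in(('fin',.088,.105),('lid',.050,.060)):
    f=P[(P[:,2]>a)&(P[:,2]<b)]; r=cv2.minAreaRect(f[:,:2].astype(np.float32)); print(n,len(f),f[:,2].mean(),r,np.array(r[0])@d0-.0365,np.array(r[0])@nr+.5614)
s=snap('side','s13')
a=cv2.resize(s['p'][170:330,220:400],None,fx=3.5,fy=3.5,interpolation=cv2.INTER_CUBIC); cv2.imwrite('pics/s13c.png',a[:,:,::-1])
```

```text
fin 1031 0.09599772219114308 ((0.5527505278587341, 0.18551836907863617), (0.03417588025331497, 0.015993796288967133), 2.728078603744507) 0.12473292769491673 0.0011136217772961254
lid 3452 0.054387636176378186 ((0.5528559684753418, 0.18539829552173615), (0.044587139040231705, 0.07604189962148666), 2.8882932662963867) 0.1246083770006895 0.0010135218083858755
```

View pics/w13.png

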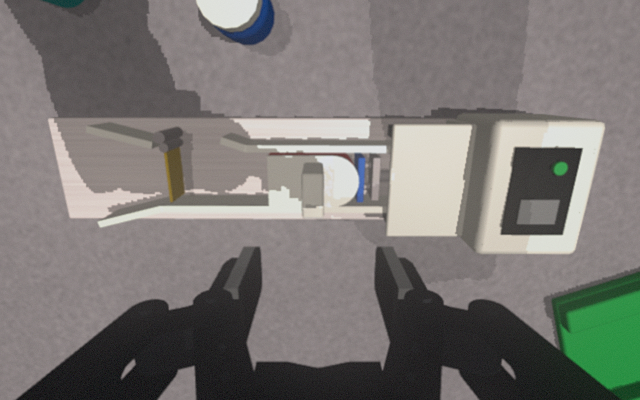

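View pics/s13c.png

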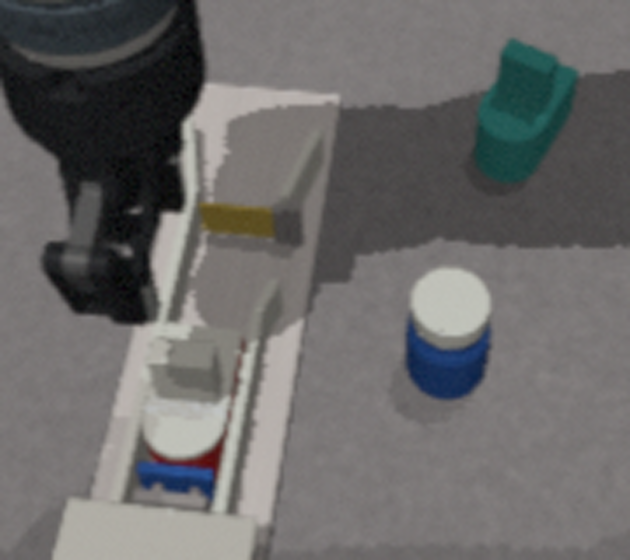

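Fin at lane x 125 mm, y about 1 mm, yaw within 0.4° of the lane; the gate is shut, the pad is against the nose, and the arm is clear. Handing in.

```bash
python3 -c "
from plant import workorder,status
o=status.get_obs();print(o['clock'],o['contact_force']);print(workorder.hand_in())"
```

```text
22.9 [0.3892839  0.02208548 0.19037027]
the job is handed in; nothing more can be done
None
```

The red cassette is loaded in the lane with the gate shut behind it and the follower pushed home. I handed the job in at about 22.9 s; it reports no verdict.

**What I did:** I gripped the cassette by its fin and set it down in the lane mouth. I then pushed it along the floor through the gate. Partway in, joint 6 reached its range limit, so the tool twisted by about 0.02 rad. The last 14 mm of that push were not made. I let go, turned the wrist half a turn, gripped again and went on.

**Feeling the stop:** The pad was met and the follower slid about 18 mm at a total of about 8 N. The force then rose to 17.4 N within about 1 mm, which I took as the stop. I eased back before letting go.

**Last checks from the wrist and side cameras:**
- **Cassette:** fin centre about 125 mm past the gate line and about 1 mm off the centre line. It is within about 0.4° of the lane and on the floor.
- **Gate and follower:** the gate looks shut and the pad rests against the nose.
- **Bystanders:** the blue jar and turquoise part stand where they were in the last side view. The bottle and amber jar were outside that last close-up, and I did not measure any of the three again.
- **Arm:** it is clear, with the measured force near zero.

**Where readings disagreed:** camera and tool positions differed by 1 to 2 mm. I could not read the follower's position directly. That it is home rests on the force rise and on the travel matching a start near 12 mm.

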